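Spin, brake and load a sample carousel

TASK

Push the carousel's wheel briskly so that it runs on freely with your hand off it, then slow it by touch so that it stops with its rectangular pocket lined up under the bridge's loading slot, and let go. Then take the taller cassette from the rack by its broad faces, set it down on the bench, and retake it by its narrow ends (all that the bridge's fins allow) to lower it gently through the slot onto the pocket's floor. Leave the short cassette in the rack and do not disturb the other things.

Things in the scene. Friction and masses are not known exactly. Their poses are not given: they have to be found in the camera images.
- carousel: Fixed bench carousel: grey base (radius 105 mm), a wheel on it, and a steel bridge over part of the wheel. Origin on the wheel's axis at bench level. Its +x points from the axis through the loading slot to the bridge's post (100 mm wide, 135 to 185 mm from the axis). Bridge plate: 90 mm wide (y), top 89 mm above the bench, underside 6 mm above the wheel, from 35 mm off the axis to the post.
- slot (a point): Centre of the slot in the bridge, at the plate's top (89 mm above the bench), 70 mm from the axis. Slot 36 mm wide (carousel y), 68 mm long (radial, carousel x), 36 to 103 mm from the axis, open towards the axis. Along its long sides stand two upright fins: 48 mm apart inside, 6 mm thick, 60 mm long, tops 144 mm above the bench.
- pocket (a point): Centre of the pocket's mouth, level with the wheel's flat top face (75 mm above the bench), 70 mm from the axis; turns with the wheel, x radial. The pocket is the wheel's one rectangular opening: 68 mm long (radial), 42 mm wide (tangential), 40 mm deep; its floor is 35 mm above the bench.
- wheel (a joint): Wheel angle (rad), counter-clockwise from above, endless; at whole turns (2 pi n) the pocket is under the slot. Aluminium disc, radius 115 mm, inertia about 0.01 kg m2, smooth flat face. Coasts, losing about 0.15 rad/s per second, turns either way, stays where stopped. Push it by a side wall of the pocket; brake or drag it by friction on its face. Starts over 1.9 rad from the slot.
- rack: Fixed dark steel rack, 170 (x) by 80 mm (y), bays at x = -45 and +45 mm, 6 mm floor; origin at the centre of its underside. Each bay has upright walls at the narrow ends of its cassette (66 mm apart inside along y, 6 mm thick, 34 mm wide along x, tops 92 mm above the bench) and 10 mm high lips at the broad faces.
- cassette: The tall cassette to load: grey plastic block 30 mm thick (x), 60 mm long (y), 100 mm tall, about 0.22 kg; origin at the centre of its underside. Starts upright in one of the rack's bays, its y along the rack's y. When loaded its long side lies radially (carousel x), either way round.
- short_cassette: The short cassette in the rack's other bay: same look and plan, 30 by 60 mm, but 78 mm tall. Origin at the centre of its underside. Stays there.
- mixer: Fixed grey vortex mixer, 150 mm (x) by 110 mm (y), 55 mm high, with a black cup up to 67 mm. Origin at the centre of its underside. A bystander.
- bottle: Loose glass bottle with blue cap, radius 32 mm, 150 mm tall, origin at the centre of its underside. A bystander.
- tip_box: Loose green box with clear lid, 80 (x) by 105 (y) by 67 mm high, origin at the centre of its underside. A bystander.
- tube_block: Loose white tube block with twelve dark wells, 65 (x) by 85 (y) by 46 mm high, origin at the centre of its underside. A bystander.
Things that resemble listed ones, but are neither listed nor needed, are in the scene too. Leave any yellow look-alike of the rack alone.

How it is judged:
By the outcome, as a careful person would: the job done as asked, in the order asked, and still so for the second after the job is handed in, with the robot touching nothing.
It also fails if it takes over 72 s, if anything falls off the work surface, if the arm or the gripper's body presses on something with over 40 N, if the wrist force passes 120 N, or if a joint passes its speed limit or range.

ROBOT

A 6-joint arm with a two-finger parallel gripper is mounted at the origin on the work surface. World frame = base frame: x ahead of the robot, y to its left, z up, the work surface at z = 0. Lengths are in m, angles in rad, forces in N, time in s.
With the tool pointing down it reaches from about 0.225 to 0.875 m from the base axis. Payload 3.4 kg.
Tool frame: the origin (TCP) lies on the centre line of the jaws, within the pads' length; the fingertips stand 19 mm ahead of it and the grasp point (between the pads) is the TCP (nose_length is the distance from the TCP to the fingertips, in m); z points along the fingers, y is the direction in which the jaws open and shut (so a half turn about z gives the same grasp; the last joint's range is limited). The gripper opens to 85 mm and grips with 20 to 120 N. Pads are 22 mm wide; open, the fingers measure 114 mm over their backs; the gripper's body (76 mm by 85 mm) begins 54 mm behind the grasp point. The pads swing forward as they close: fully open they stand 13 mm farther back than shut.
Start: joints at [-1.428, 0.276, 1.505, -0, 1.361, -0.121], TCP at [0.15, -0.555, 0.25] pointing down, gripper open.
Joint ranges: [-2.89, 2.89], [-0.75, 2.08], [0.22, 2.7], [-1.18, 4.32], [0.11, 2.71], [-2.7, 2.7]. Speed limits (rad/s): [2.57, 2.57, 3.14, 3.14, 3.14, 3.14].

INTERFACE

Orientations are given as a unit quaternion [w, x, y, z].
In Python, from rig import * gives the robot as it stands.
- The arm moves only by the shell command python3 -m jog 'ROWS' [OPENING] [FORCE]. ROWS is JSON, one flat list of numbers, 6 for each row, row after row: the shift along the tool's x, y, z in mm, then the turn, a rotation vector about the tool's x, y, z in degrees. In form: [tx, ty, tz, wx, wy, wz, tx, ty, tz, wx, wy, wz, ...]. A call has 1 to 10 rows; each row is the pose to reach, as a shift and turn from the pose commanded when the call began, along the tool's axes at that moment; what a row does not reach only later rows make up. A row lasts 1/8 s, in which the tool goes at most 62.5 mm and 10.7 degrees, less where a joint would pass 70% of its speed; a pose out of reach is approached as far as the arm can. A call with a gripper value outside its range is refused whole. OPENING is the closure, from 0 (fully open) to 1 (shut), set as the call begins (- or left out, the last holds). The fingers move at their own pace and stop on an object; FORCE is the grip in N (left out, the last holds). Time passes only in rows, so rows that repeat a pose let the fingers close. It gives the time, the measured TCP pose, the force and the opening at its end, in the units of the state.
- get_state(): the state, without advancing time (a new reading comes with each control period).
- get_image(name): name is "scene" or "top" or "wrist"; returns a dict with "frame" (400x640x3 uint8, red, green, blue), "camera_matrix" (3x3 intrinsics, pixels), "rvec" (rotation vector, rad) and "tvec" (3), from world to camera coordinates, as OpenCV has them. Camera axes: x right, y down, z forward; pixel columns grow to the right and rows downward; lengths in m; the calibration is good to about 2 mm. A picture is of the moment at which its call begins. There is no depth.
- sign_off(): hands the job in, once; it reports no verdict.
The state is a dict: "clock": time; "qpos": joint angles; "qd": joint speeds; "effort": joint torques, N m; "position": TCP position; "ee_rot": TCP orientation; "contact_force": force on the tool from outside, world axes, zero at the start; "moment": the same for the moment, N m; "width": finger opening in m.
Only numpy, scipy, OpenCV 4.12 (cv2) and the standard library are available. Lean on these libraries where they do the work, as an engineer would, in place of code of your own. Each camera call takes 0.05 s, during which the arm holds its last target.

## Working session

There is one attempt and no reset: what is moved stays moved. The work goes in short steps, Python scripts to look and compute and a shell command to move; the robot and the scene stay as the last step left them, time stands still between calls to the robot, and variables do not carry over. Pictures are saved under pics/ and viewed, and the job is handed in when it is done.

```bash
ls; mkdir -p pics
cat > h.py <<'E'
from rig import *
import numpy as np, cv2
from scipy.spatial.transform import Rotation as R
def grab(n,f):
    im=get_image(n); cv2.imwrite('pics/'+f,cv2.cvtColor(im['frame'],cv2.COLOR_RGB2BGR)); np.savez('pics/'+f[:-4]+'.npz',**im); return im
def load(f): return dict(np.load('pics/'+f+'.npz'))
def ray(im,uv,z):
    K=im['camera_matrix'];Rm=cv2.Rodrigues(im['rvec'])[0];c=-Rm.T@im['tvec'].ravel()
    uv=np.atleast_2d(np.array(uv,float)); d=np.c_[uv,np.ones(len(uv))]@np.linalg.inv(K).T@Rm
    s=(z-c[2])/d[:,2]; return c+d*s[:,None]
def proj(im,p): return cv2.projectPoints(np.atleast_2d(np.array(p,float)),im['rvec'],im['tvec'],im['camera_matrix'],None)[0].reshape(-1,2)
E
python3 - <<'E'
from h import *
for n in('scene','top','wrist'): 
    im=grab(n,n+'0.png'); Rm=cv2.Rodrigues(im['rvec'])[0];print(n,(-Rm.T@im['tvec'].ravel()).round(3),im['camera_matrix'].round(0).tolist())
print(get_state())
E
```

```text
pics
scene [ 1.317 -0.043  1.122] [[506.0, 0.0, 313.0], [0.0, 506.0, 197.0], [0.0, 0.0, 1.0]]
top [0.411 0.106 1.385] [[461.0, 0.0, 316.0], [0.0, 461.0, 199.0], [0.0, 0.0, 1.0]]
wrist [ 0.217 -0.536  0.374] [[337.0, 0.0, 315.0], [0.0, 337.0, 199.0], [0.0, 0.0, 1.0]]
{'clock': 0.15, 'qpos': array([-1.42803091e+00,  2.76450601e-01,  1.50584425e+00, -1.29851356e-05,
        1.36069611e+00, -1.21001422e-01]), 'qd': array([-0.00037258, -0.00163121, -0.00395574, -0.00076606, -0.00047806,
        0.0009007 ]), 'effort': array([ 1.17315660e-03, -4.17143834e+01, -2.46034545e+01, -4.88576177e-05,
        7.60662952e-03, -1.27225027e-05]), 'position': array([ 0.14985038, -0.55474925,  0.24963714]), 'ee_rot': array([-6.99044824e-04,  9.91315559e-01,  1.31502751e-01, -1.39565268e-05]), 'contact_force': array([-0.1538678 , -0.01141081, -0.44858776]), 'moment': array([-0.07453193,  0.01868198,  0.01504802]), 'width': 0.0851355573843658}
```

View pics/scene0.png

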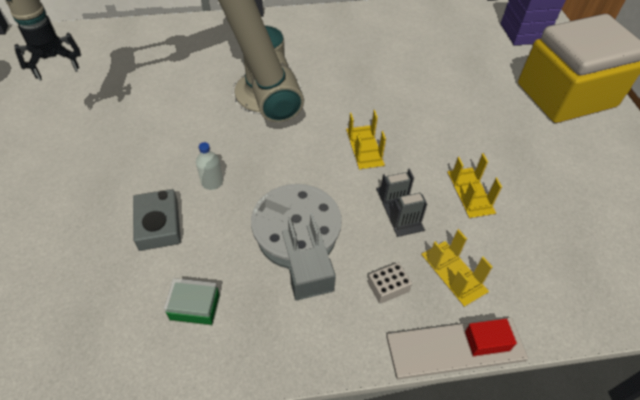

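View pics/top0.png

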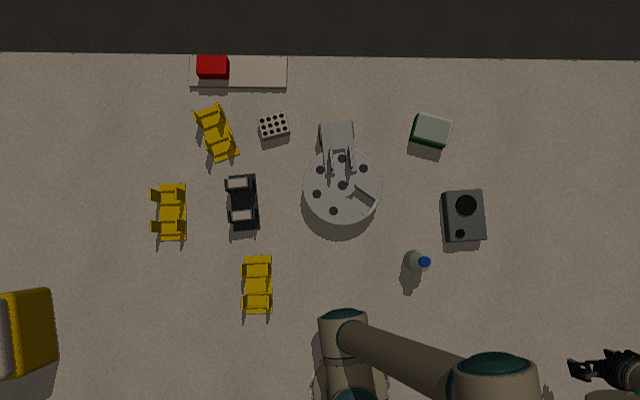

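View pics/wrist0.png

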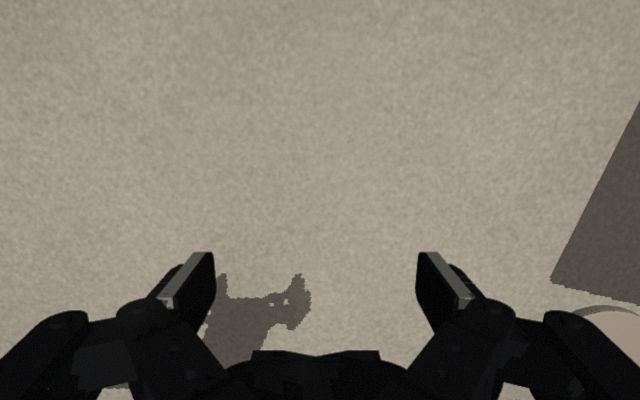

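Run:
```python
from h import *
a=load('top0')['frame'][100:250,210:400]; s=load('scene0')['frame'][160:310,240:430]
o=np.hstack([cv2.resize(x,None,fx=4,fy=4,interpolation=2)[:, :] for x in (a,)])
cv2.imwrite('pics/c1.png',o[:,:,::-1]); cv2.imwrite('pics/c2.png',cv2.resize(s,None,fx=4,fy=4,interpolation=2)[:,:,::-1])
```

```text
(no output)
```

View pics/c1.png

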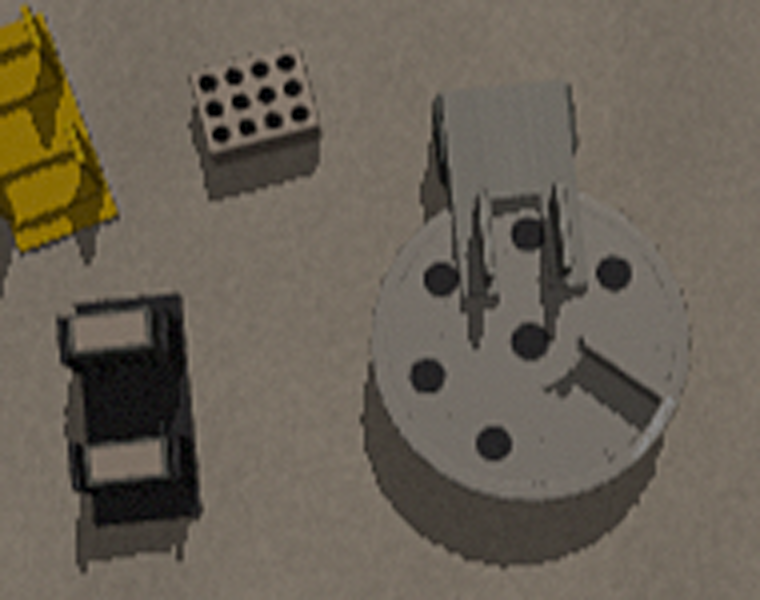

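View pics/c2.png

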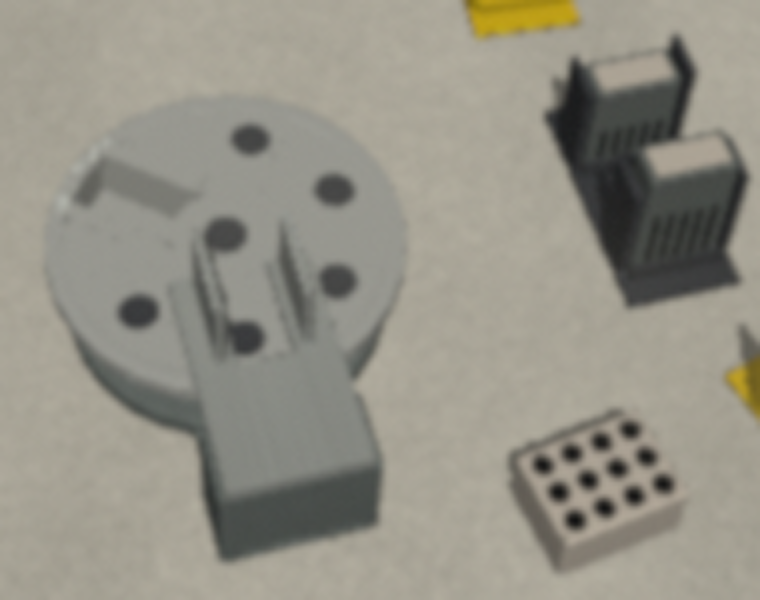

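Run:
```python
from h import *
im=load('top0'); sc=load('scene0')
def c(l,o,f=4): return [((x+.5)/f-.5+o[0],(y+.5)/f-.5+o[1]) for x,y in l]
T=(210,100);S=(240,160)
H=ray(im,c([(441,280),(528,234),(613,273),(530,342),(428,376),(493,443)],T),.075)
H2=ray(sc,c([(338,282),(246,338),(138,311),(225,235),(335,190),(250,138)],S),.075)
print('holes top',H.round(4)[:,:2].tolist(),'\nscene',H2.round(4)[:,:2].tolist())
print('r',np.linalg.norm(H-H[3],axis=1).round(4),np.linalg.norm(H2-H2[3],axis=1).round(4))
# rim: points of wheel outline in top
rim=ray(im,c([(372,340),(690,340),(400,420),(530,499),(660,430),(678,260),(640,218),(395,250)],T),.075)[:,:2]
A=np.c_[2*rim,np.ones(len(rim))];s=np.linalg.lstsq(A,(rim**2).sum(1),rcond=None)[0];print('rim',s[:2],np.sqrt(s[2]+s[:2]@s[:2]))
print('pocket',ray(im,c([(583,342),(672,400),(643,432),(548,390)],T),.075).round(4)[:,:2].tolist())
print('post top',ray(im,c([(440,95),(570,85),(580,288),(462,298)],T),.089).round(4)[:,:2].tolist())
print('scene post',ray(sc,c([(222,497),(380,462),(350,345),(170,288)],S),.089).round(4)[:,:2].tolist())
print('fin tops',ray(im,c([(481,190),(493,290),(554,183),(573,290)],T),.144).round(4)[:,:2].tolist())
# cassettes tops
for z,q in((.106,[(70,314),(150,308),(152,349),(74,355)]),(.084,[(84,449),(167,440),(168,476),(88,482)])):
    p=ray(im,c(q,T),z)[:,:2];print(z,p.round(4).tolist(),p.mean(0).round(4),[np.linalg.norm(p[i]-p[i-1]).round(4) for i in range(4)])
for z,q in((.106,[(640,155),(722,132),(737,155),(655,180)]),(.084,[(592,72),(665,52),(678,70),(602,95)])):
    p=ray(sc,c(q,S),z)[:,:2];print(z,p.round(4).tolist(),p.mean(0).round(4),[np.linalg.norm(p[i]-p[i-1]).round(4) for i in range(4)])
```

```text
holes top [[0.6275, 0.0935], [0.6619, 0.0312], [0.6343, -0.0302], [0.5834, 0.0292], [0.5579, 0.102], [0.5105, 0.055]] 
scene [[0.6273, 0.0961], [0.6605, 0.0342], [0.6322, -0.0292], [0.5826, 0.0307], [0.5567, 0.1052], [0.5075, 0.0563]]
r [0.078  0.0785 0.0782 0.     0.0771 0.0774] [0.0793 0.078  0.0778 0.     0.0788 0.0793]
rim [0.58940707 0.02740644] 0.11540276715935877
pocket [[0.584, -0.0088], [0.5431, -0.0727], [0.5198, -0.052], [0.549, 0.016]]
post top [[0.7597, 0.0961], [0.7684, 0.0027], [0.6208, -0.0053], [0.6125, 0.0786]]
scene post [[0.7731, 0.0062], [0.763, 0.0991], [0.6824, 0.0944], [0.6273, -0.0084]]
fin tops [[0.6788, 0.0676], [0.6097, 0.0587], [0.6844, 0.0176], [0.6105, 0.0042]]
0.106 [[0.5947, 0.3533], [0.5997, 0.2975], [0.5708, 0.2952], [0.5658, 0.3496]] [0.5827 0.3239] [np.float64(0.0291), np.float64(0.0561), np.float64(0.029), np.float64(0.0546)]
0.084 [[0.5016, 0.3445], [0.5088, 0.2861], [0.4833, 0.2847], [0.4783, 0.341]] [0.493  0.3141] [np.float64(0.0236), np.float64(0.0589), np.float64(0.0255), np.float64(0.0565)]
0.106 [[0.5774, 0.297], [0.5661, 0.3538], [0.5855, 0.3583], [0.5979, 0.3016]] [0.5817 0.3277] [np.float64(0.0211), np.float64(0.0579), np.float64(0.0198), np.float64(0.0581)]
0.084 [[0.4888, 0.2896], [0.478, 0.3426], [0.4946, 0.3473], [0.5091, 0.2916]] [0.4926 0.3178] [np.float64(0.0204), np.float64(0.0541), np.float64(0.0172), np.float64(0.0576)]
```

```bash
cat >> h.py <<'E'
def delta(p,yaw,st=None):
    "rows needed: tool-frame shift mm and wz deg to put TCP at world p with tool x at yaw (deg), pointing down"
    st=st or get_state(); q=st['ee_rot'];Rt=R.from_quat([q[1],q[2],q[3],q[0]])
    sh=Rt.inv().apply(np.array(p)-st['position'])*1e3
    y=np.radians(yaw);G=R.from_matrix(np.array([[np.cos(y),np.sin(y),0],[np.sin(y),-np.cos(y),0],[0,0,-1]]))
    rv=(Rt.inv()*G).as_rotvec(degrees=True); return sh.round(1),rv.round(1)
E
python3 - <<'E'
from h import *
import rig; print([x for x in dir(rig) if not x.startswith('_')], getattr(rig,'nose_length',None))
h=np.array([.583,.030]);a=np.radians(-124.5)
print(delta([*(h+.07*np.array([np.cos(a),np.sin(a)])),.20],145.5))
im=load('top0');print(ray(im,[(242,255),(273,255),(273,315),(242,315)],.0).round(3).tolist(), ray(im,[(423,262)],.15),ray(im,[(440,190),(485,190),(485,240)],.055))
E
```

```text
['MotionError', 'get_image', 'get_state', 'nose_length', 'sign_off'] 0.019
(array([ 517.3, -406.2,   50.3]), array([-0.000e+00, -1.000e-01, -1.304e+02]))
[[0.379, 0.322, 0.0], [0.38, 0.229, 0.0], [0.205, 0.225, 0.0], [0.204, 0.317, 0.0]] [[ 0.37038429 -0.1832653   0.15      ]] [[ 0.5757216  -0.25703921  0.055     ]
 [ 0.57753277 -0.38819766  0.055     ]
 [ 0.43244782 -0.38483314  0.055     ]]
```

```bash
python3 -m jog '[42,-33,0,0,0,-10.5, 84,-66,0,0,0,-21, 126,-99,0,0,0,-31.5, 168,-132,0,0,0,-42, 210,-165,0,0,0,-52.5, 252,-198,0,0,0,-63, 294,-231,0,0,0,-73.5, 336,-264,0,0,0,-84, 378,-297,0,0,0,-94.5, 420,-330,0,0,0,-105]' 1 40
python3 - <<'E'
from h import *
a=np.radians(-124.5)
print(delta([.583+.07*np.cos(a),.03+.07*np.sin(a),.20],145.5))
E
```

```text
clock: 1.4
position: [0.4701, -0.1255, 0.2502]
ee_rot: [0.0, 0.496, 0.868, -0.0]
contact_force: [-0.0, -0.5, -0.3]
width: -0.0001
(array([ 47.1, 112.7,  50.2]), array([ -0.,   0., -25.]))
```

```bash
python3 -m jog '[18,44,10,0,0,-9, 36,88,20,0,0,-18, 47,113,25,0,0,-25, 47,113,25,0,0,-25]'
python3 - <<'E'
from h import *
for n in('scene','wrist','top'): grab(n,n+'1.png')
print(get_state()['position'],get_state()['clock'])
E
```

```text
clock: 1.9
position: [0.5439, -0.0281, 0.2243]
ee_rot: [-0.001, 0.299, 0.954, -0.0]
contact_force: [-0.6, -0.2, -0.4]
width: -0.0001
[ 0.54294926 -0.03029401  0.22525142] 2.05
```

View pics/wrist1.png

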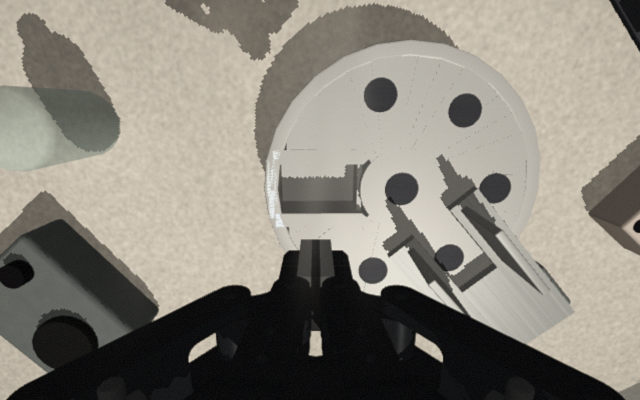

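View pics/scene1.png

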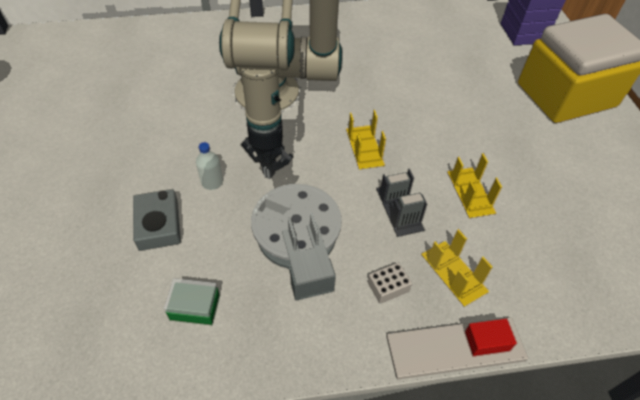

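View pics/top1.png

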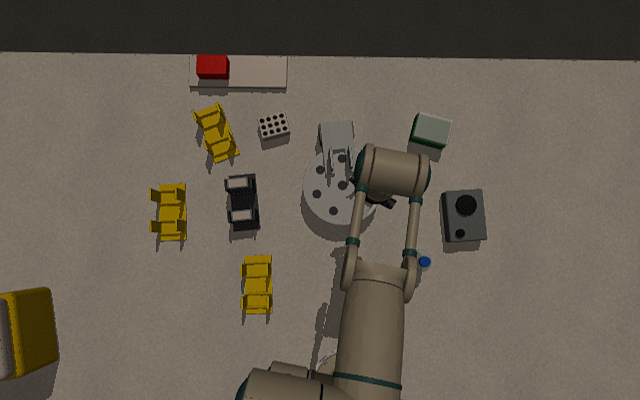

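```bash
cat >> h.py <<'E'
def holes(im,pr=True):
    "dark round holes on wheel face -> world xy at z=.075"
    g=cv2.cvtColor(im['frame'],cv2.COLOR_RGB2GRAY)
    out=[]
    for t in (55,60,70,80,90):
        m=(g<t).astype(np.uint8)
        for c in cv2.findContours(m,cv2.RETR_LIST,cv2.CHAIN_APPROX_NONE)[0]:
            A=cv2.contourArea(c)
            if A<20 or len(c)<8: continue
            p=ray(im,c.reshape(-1,2),.075)[:,:2]
            (x,y),r=cv2.minEnclosingCircle((p*1e3).astype(np.float32)); a=cv2.contourArea((p*1e3).astype(np.float32))
            if 6<r<17 and a/(np.pi*r*r)>.7:
                ct=p.mean(0)
                if np.linalg.norm(ct-[.583,.03])<.11 and all(np.linalg.norm(ct-o[0])>.01 for o in out): out.append((ct,r))
    return out
E
python3 - <<'E'
from h import *
for f in('wrist1','scene1','top0'):
    o=holes(load(f)); print(f,[(x.round(4).tolist(),round(r,1)) for x,r in o])
im=load('wrist1')['frame'];cv2.imwrite('pics/c3.png',cv2.resize(im[130:330,260:600],None,fx=2.3,fy=2.3,interpolation=2)[:,:,::-1])
E
```

```text
wrist1 [([0.629, 0.0963], 12.3), ([0.5588, 0.1048], 12.3), ([0.6633, 0.0333], 12.8), ([0.5851, 0.0308], 13.5), ([0.5112, 0.0567], 12.3), ([0.6354, -0.029], 12.2)]
scene1 [([0.6329, -0.0291], 8.7), ([0.6265, 0.0955], 9.0), ([0.5833, 0.0301], 10.0), ([0.5562, 0.1043], 8.4), ([0.5085, 0.0561], 10.0)]
top0 [([0.5104, 0.0545], 11.8), ([0.5581, 0.1032], 11.8), ([0.5843, 0.0288], 14.2), ([0.6282, 0.0937], 12.3), ([0.6343, -0.0301], 12.0)]
```

View pics/c3.png

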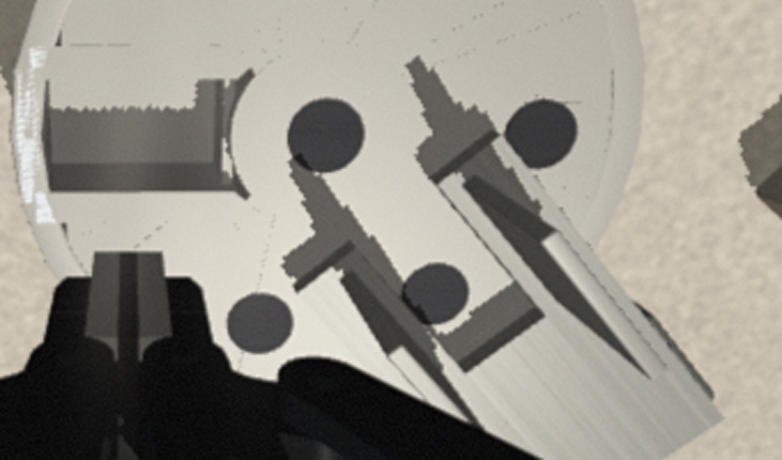

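Run:
```python
from h import *
im=load('wrist1')
P=np.array([x for x,r in holes(im)]);hub=P[3];Q=np.delete(P,3,0)
A=np.c_[2*Q,np.ones(5)];s=np.linalg.lstsq(A,(Q**2).sum(1),rcond=None)[0];print('hub fit',s[:2],np.sqrt(s[2]+s[:2]@s[:2]))
f=lambda l:[((x+.5)/2.3-.5+260,(y+.5)/2.3-.5+130) for x,y in l]
c=ray(im,f([(465,372),(544,315),(440,181),(498,134),(352,242),(296,291)]),.089)[:,:2]
print(c.round(4).tolist(), 'slot w',np.linalg.norm(c[0]-c[1]))
m=c[:2].mean(0)-s[:2];print('end mid',m,np.linalg.norm(m),np.degrees(np.arctan2(m[1],m[0])))
for i,j in((2,1),(0,1),(3,2),(4,5)):
    d=c[j]-c[i];print(np.linalg.norm(d),np.degrees(np.arctan2(d[1],d[0])))
fr=c[[3,5]].mean(0)-s[:2];print('front mid',fr,np.degrees(np.arctan2(fr[1],fr[0])))
print('pocket',[(np.linalg.norm(v),np.degrees(np.arctan2(v[1],v[0])),) for v in ray(im,f([(48,50),(50,190),(240,190),(228,80)]),.075)[:,:2]-s[:2]])
print('holes ang',np.degrees(np.arctan2(*(Q-s[:2]).T[::-1])).round(1))
```

```text
hub fit [0.58523659 0.0312248 ] 0.07825323065070784
[[0.6893, 0.0261], [0.6849, 0.0613], [0.6173, 0.0547], [0.6137, 0.0793], [0.6195, 0.0177], [0.6244, -0.0088]] slot w 0.03545820388147902
end mid [0.10189862 0.01251224] 0.10266393689768438 7.000368004076974
0.06798102214556401 5.576115471396195
0.03545820388147902 97.1421410531027
0.024880934095189673 -81.70938645393
0.02700675919655926 -79.46410546650435
front mid [0.03382919 0.00403362] 6.799562563431591
pocket [(np.float64(0.10500416729322738), np.float64(-142.05838628676938)), (np.float64(0.10308928259125824), np.float64(-113.15478316176971)), (np.float64(0.03682770255092584), np.float64(-90.4434462063081)), (np.float64(0.041680043533269144), np.float64(-154.21084167998623))]
holes ang [ 56.1 109.8   1.5 161.  -50.2]
```

Run:
```python
from h import *
print(delta([.5448,-.0271,.079],145.4),get_state()['clock'])
for t in (.05,.13,.24,.38,.54,.71,.88,1.02,1.10): print(t,round(70*np.sin(t),1),round(70*(1-np.cos(t)),1),round(np.degrees(t),1))
```

```text
(array([  0.3,   3.8, 146.2]), array([-0.1, -0. , -0.4])) 2.05
0.05 3.5 0.1 2.9
0.13 9.1 0.6 7.4
0.24 16.6 2.0 13.8
0.38 26.0 5.0 21.8
0.54 36.0 10.0 30.9
0.71 45.6 16.9 40.7
0.88 54.0 25.4 50.4
1.02 59.6 33.4 58.4
1.1 62.4 38.2 63.0
```

```bash
python3 -m jog '[0,3,50,0,0,0, 0,4,100,0,0,0, 0,4,140,0,0,0, 0,4,146,0,0,0, 0,4,146,0,0,0]'
python3 - <<'E'
from h import *
grab('wrist','wrist2.png'); print(delta([.5448,-.0271,.079],145.4))
E
```

```text
clock: 2.68
position: [0.5463, -0.0273, 0.0802]
ee_rot: [0.001, 0.3, 0.954, -0.0]
contact_force: [0.2, 0.7, -0.2]
width: 0.0001
(array([ 1.9, -1.2,  1.9]), array([ 0.1,  0.2, -0.3]))
```

View pics/wrist2.png

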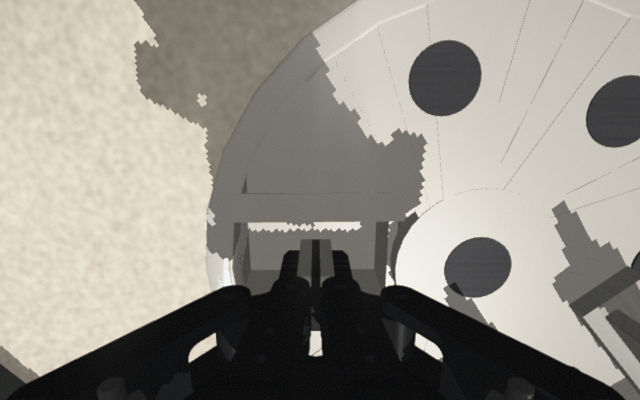

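```bash
python3 -m jog '[3.5,0,0,0,0,3, 9,0.6,0,0,0,7.4, 16.6,2,0,0,0,13.8, 26,5,0,0,0,21.8, 36,10,0,0,0,31, 45.6,17,0,0,0,40.7, 53,24.5,-30,0,0,49, 57,29,-50,0,0,54.5]'
python3 - <<'E'
from h import *
im=grab('wrist','wrist3.png');im2=grab('scene','scene3.png')
for i in(im,im2): 
  P=[x for x,r in holes(i)]; print([(np.degrees(np.arctan2(x[1]-.0307,x[0]-.5847)).round(1),np.hypot(x[1]-.0307,x[0]-.5847).round(3)) for x in P])
print(get_state()['clock'],get_state()['position'],get_state()['contact_force'])
E
```

```text
clock: 3.72
position: [0.5171, 0.0302, 0.1326]
ee_rot: [0.002, 0.704, 0.71, 0.002]
contact_force: [0.0, 0.2, 0.3]
width: -0.0002
[(np.float64(54.9), np.float64(0.001)), (np.float64(103.7), np.float64(0.078))]
[(np.float64(-62.1), np.float64(0.077)), (np.float64(-161.3), np.float64(0.002)), (np.float64(-113.4), np.float64(0.079)), (np.float64(101.1), np.float64(0.078))]
3.825 [0.51842808 0.03018009 0.13356213] [ 0.72757985 -0.43127885 -0.50097817]
```

View pics/wrist3.png

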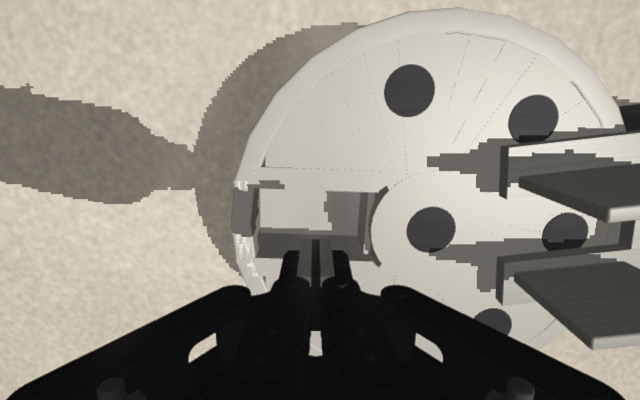

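View pics/scene3.png

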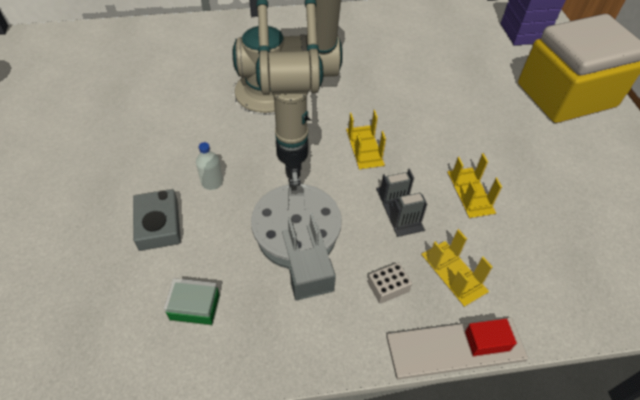

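Run:
```python
from h import *
print(delta([.5022,.0513,.103],76.))
```

```text
(array([ 21.3, -16.3,  30.4]), array([ 0.5, -0. , 14.7]))
```

```bash
python3 -m jog '[7,-5,10,0,0,5, 14,-11,20,0,0,10, 20,-15,29,0,0,14.5, 20,-15,30,0,0,14.5]'
cat >> h.py <<'E'
OFF=np.array([180.5,234.3,126.1,285.6,74.4])
def wheel(im):
    "pocket angle (deg) from holes, for each hole consistent set"
    P=np.array([x for x,r in holes(im)]); d=P-[.5847,.0307]; r=np.hypot(*d.T)
    a=np.degrees(np.arctan2(d[:,1],d[:,0]))[(r>.06)&(r<.095)]
    # vote
    c=np.array([(x-o+180)%360-180 for x in a for o in OFF])
    best=max(c,key=lambda v:sum(min(abs((w-v+180)%360-180) for w in c[i*5:i*5+5])<5 for i in range(len(a))))
    s=[w for w in c if abs((w-best+180)%360-180)<5]; s=[best+((w-best+180)%360-180) for w in s]
    return round(np.mean(s),1),np.round(s,1).tolist(),a.round(1).tolist()
E
python3 - <<'E'
from h import *
im=grab('wrist','wrist4.png');im2=grab('scene','scene4.png')
print(wheel(im),wheel(im2)); s=get_state();print(s['clock'],s['position'])
E
```

```text
clock: 4.32
position: [0.4999, 0.0498, 0.0991]
ee_rot: [-0.0, 0.787, 0.617, -0.0]
contact_force: [0.1, -0.5, -0.3]
width: -0.0001
(np.float64(122.3), [122.3], [-57.2]) (np.float64(116.7), [116.0, 116.4, 117.7], [-63.5, -117.5, -167.9])
4.425 [0.5009367  0.04944491 0.09963856]
```

View pics/wrist4.png

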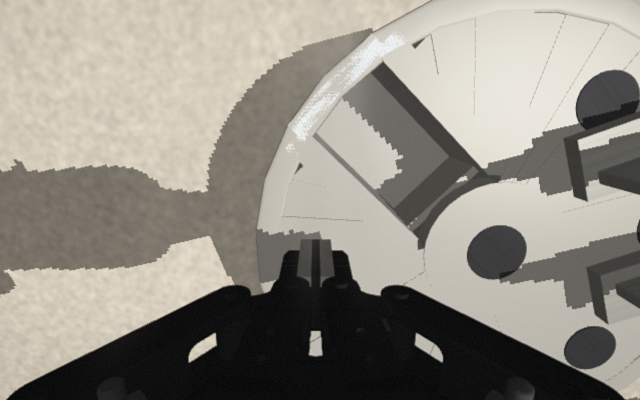

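```bash
python3 -m jog '[0,0,0,0,0,0, 0,0,0,0,0,0, 0,0,0,0,0,0, 0,0,0,0,0,0, 0,0,0,0,0,0, 0,0,0,0,0,0, 0,0,0,0,0,0, 0,0,0,0,0,0, 0,0,7,0,0,0]'
python3 - <<'E'
from h import *
im2=grab('scene','scene5.png')
print(wheel(im2)); s=get_state();print(s['clock'],s['position'],s['contact_force'])
E
```

```text
clock: 5.55
position: [0.5014, 0.0504, 0.0937]
ee_rot: [0.0, 0.788, 0.616, 0.001]
contact_force: [-13.1, 2.9, 65.5]
width: -0.0003
(np.float64(19.1), [17.9, 17.6, 21.5, 20.6, 18.1], [-56.5, -108.1, 95.9, 146.7, -161.4])
5.6 [0.50128913 0.05039364 0.0939892 ] [-2.05677999  0.44996677 12.44230526]
```

Run:
```python
from h import *
im2=grab('scene','scene6.png');im=grab('wrist','wrist6.png')
print(wheel(im2),wheel(im)); s=get_state();print(s['clock'],s['position'],s['contact_force'])
```

```text
(np.float64(19.3), [18.3, 21.8, 20.5, 17.8, 18.1], [-56.1, 96.2, 146.6, -107.9, -161.4]) (np.float64(-33.8), [-35.4, -32.1], [145.1, 94.0])
5.7 [0.50119977 0.0500481  0.09397729] [-1.97029633  0.53535199 14.32711683]
```

View pics/wrist6.png

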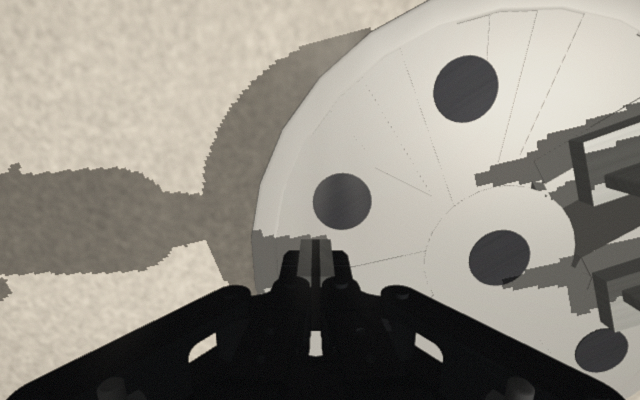

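```bash
python3 -m jog '[1.5,0,0,0,0,1, 4.5,0.2,0,0,0,3, 7.9,0.4,0,0,0,5.3, 11.3,0.8,0,0,0,7.6, 14.5,1.3,0,0,0,9.8, 16.8,1.7,0,0,0,11.4, 18.2,2,0,0,0,12.4, 18.5,2,0,0,0,12.5, 18.5,2,0,0,0,12.5]'
python3 - <<'E'
from h import *
im2=grab('scene','scene7.png');im=grab('wrist','wrist7.png')
print(wheel(im2),wheel(im)); s=get_state();print(s['clock'],s['position'],s['contact_force'])
E
```

```text
clock: 6.82
position: [0.5077, 0.0677, 0.094]
ee_rot: [0.0, 0.85, 0.527, 0.001]
contact_force: [-2.6, 1.5, 13.0]
width: 0.0002
(np.float64(6.9), [5.7, 9.0, 8.4, 6.2, 5.3], [-68.7, 83.4, 134.5, -173.3, -120.4]) (np.float64(7.0), [7.3, 6.7, 7.0], [-67.1, 132.8, 81.4])
6.925 [0.50767098 0.06766879 0.09399058] [-1.51054443  1.95518081 13.3258819 ]
```

View pics/wrist7.png

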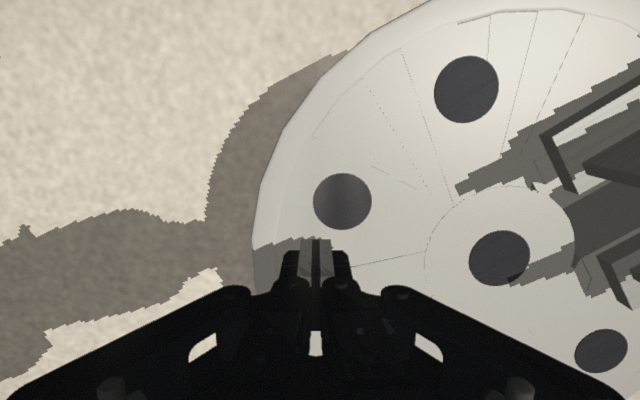

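```bash
python3 -m jog '[0,0,-10,0,0,0, 0,0,-60,0,0,0, 0,0,-120,0,0,0, 0,0,-130,0,0,0]' 0.3
python3 - <<'E'
from h import *
im2=grab('scene','scene8.png');im=grab('wrist','wrist8.png')
print(wheel(im2),wheel(im)); s=get_state();print(s['clock'],s['position'],s['contact_force'],s['width'])
print(delta([.5847,.0307,.30],96.8))
cv2.imwrite('pics/c8.png',cv2.resize(im2['frame'][160:260,230:350],None,fx=6,fy=6,interpolation=2)[:,:,::-1])
E
```

```text
clock: 7.42
position: [0.5093, 0.0673, 0.2265]
ee_rot: [0.002, 0.85, 0.527, 0.004]
contact_force: [0.1, -0.6, -0.5]
width: 0.0597
(np.float64(7.2), [5.9, 9.0, 8.8, 5.5, 6.7], [-68.5, 83.4, 134.9, -120.2, -172.8]) (np.float64(7.3), [7.6, 7.0, 7.4], [-66.8, -172.5, 81.8])
7.525 [0.50733312 0.06726687 0.22335361] [0.18355186 0.41388099 0.87713916] 0.0598848461837566
(array([  1.7,  85.7, -76.4]), array([  0.2,  -0. , -33.2]))
```

View pics/wrist8.png

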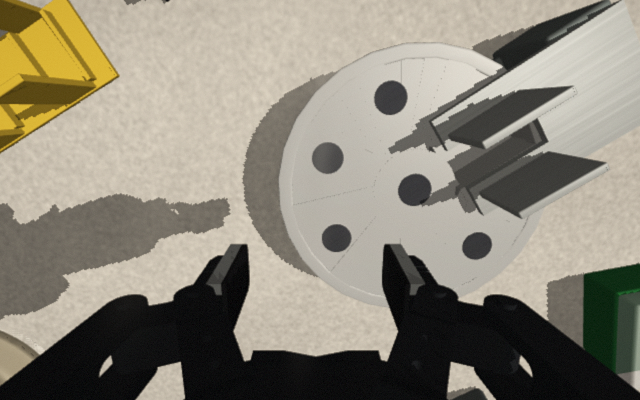

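View pics/c8.png

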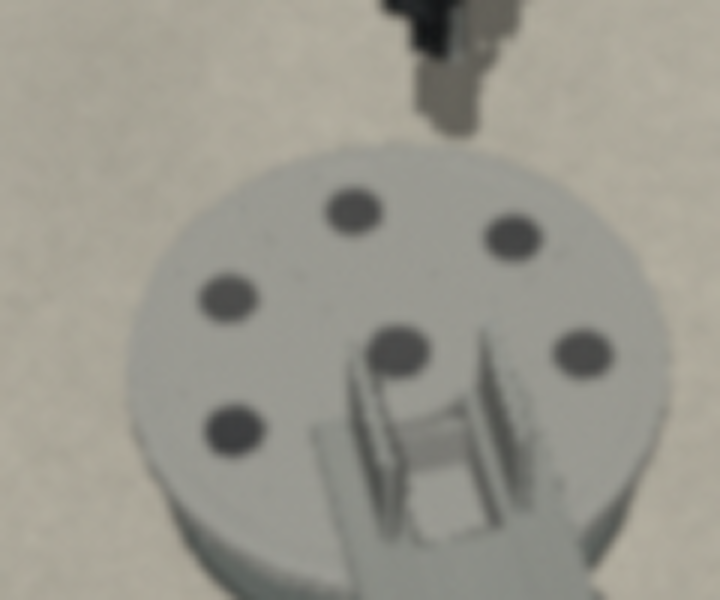

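Run:
```python
from h import *
print(delta([.575,.27,.26],96.4))
im=load('wrist8')['frame'];cv2.imwrite('pics/c9.png',cv2.resize(im[0:240,360:640],None,fx=2.5,fy=2.5,interpolation=2)[:,:,::-1])
```

```text
(array([211.7, -29.4, -36.5]), array([  0.2,  -0. , -32.8]))
```

View pics/c9.png

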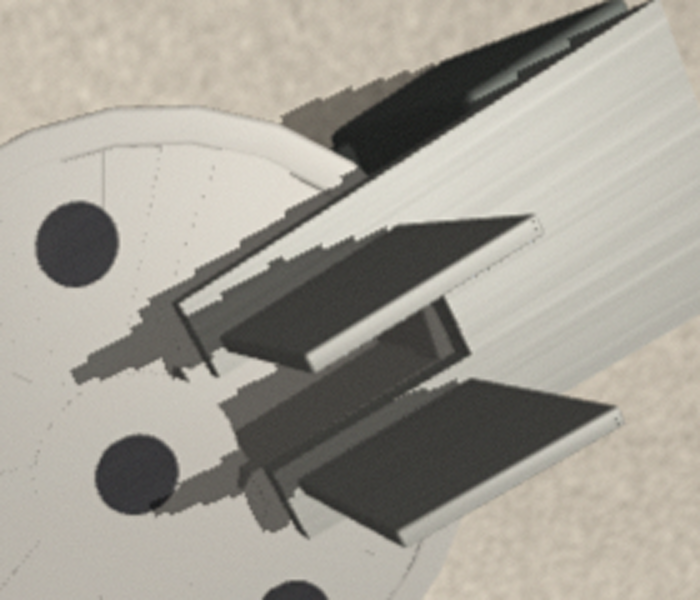

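```bash
python3 -m jog '[42,-6,-8,0,0,-7, 85,-12,-16,0,0,-14, 128,-18,-24,0,0,-21, 170,-24,-32,0,0,-28, 205,-29,-37,0,0,-33, 212,-29,-37,0,0,-33, 212,-29,-37,0,0,-33]'
python3 - <<'E'
from h import *
im=grab('wrist','wrist9.png'); print(get_state()['position'])
w=load('wrist8'); f=lambda l:[((x+.5)/2.5-.5+360,(y+.5)/2.5-.5) for x,y in l]
h=np.array([.5847,.0307])
c=ray(w,f([(443,298),(468,353),(178,305),(305,535),(367,180)]),.089)[:,:2]-h
t=ray(w,f([(308,362),(540,228),(405,540),(620,415)]),.144)[:,:2]-h
u=np.radians(6.8);Rm=np.array([[np.cos(u),np.sin(u)],[-np.sin(u),np.cos(u)]])
print('car frame, plate',(c@Rm.T*1e3).round(1).tolist(),'\nfins',(t@Rm.T*1e3).round(1).tolist())
E
```

```text
clock: 8.4
position: [0.5742, 0.2696, 0.257]
ee_rot: [-0.001, 0.665, 0.747, -0.002]
contact_force: [0.9, -0.7, -0.8]
width: 0.0597
[0.57415549 0.26901289 0.25745541]
car frame, plate [[103.2, 2.6], [103.1, -17.0], [34.7, 44.8], [35.1, -43.0], [97.9, 46.2]] 
fins [[40.5, 27.8], [99.8, 26.4], [41.7, -27.6], [100.0, -26.7]]
```

View pics/wrist9.png

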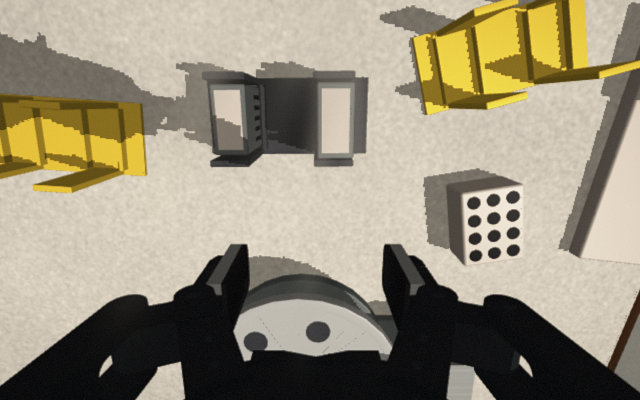

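Run:
```python
from h import *
im=load('wrist9');f=im['frame'].astype(int)
cv2.imwrite('pics/c10.png',cv2.resize(im['frame'][55:180,190:390],None,fx=4,fy=4,interpolation=2)[:,:,::-1])
m=((f[...,0]-f[...,2]>8)&(f.sum(2)>330)&(f.sum(2)<720)).astype(np.uint8); m[:, :200]=0;m[:,375:]=0;m[:75]=0;m[165:]=0
m=cv2.morphologyEx(m,cv2.MORPH_OPEN,np.ones((3,3)))
for c in cv2.findContours(m,cv2.RETR_EXTERNAL,cv2.CHAIN_APPROX_NONE)[0]:
    if cv2.contourArea(c)<300: continue
    b=cv2.boxPoints(cv2.minAreaRect(c)); print('px',b.round(0).tolist())
    for z in(.106,.084):
        r=cv2.minAreaRect((ray(im,c.reshape(-1,2),z)[:,:2]*1e3).astype(np.float32));print(z,r)
```

```text
px [[253.0, 154.0], [313.0, 154.0], [313.0, 164.0], [253.0, 164.0]]
0.106 ((545.5736694335938, 292.10943603515625), (49.503875732421875, 8.259855270385742), 6.687817096710205)
0.084 ((543.8136596679688, 288.3734130859375), (53.46231460571289, 8.920327186584473), 6.6878180503845215)
px [[211.0, 89.0], [240.0, 87.0], [244.0, 148.0], [215.0, 150.0]]
0.106 ((499.0416259765625, 318.7594909667969), (22.66140365600586, 45.88865280151367), 7.192547798156738)
0.084 ((493.56097412109375, 317.1544494628906), (24.473400115966797, 49.5579833984375), 7.192554473876953)
px [[200.0, 79.0], [216.0, 79.0], [216.0, 164.0], [200.0, 164.0]]
0.106 ((483.7746887207031, 313.50262451171875), (13.078656196594238, 66.6560287475586), 1.3468225002288818)
0.084 ((477.0732116699219, 311.4772644042969), (14.12444019317627, 71.98592376708984), 1.3468207120895386)
px [[318.0, 75.0], [374.0, 75.0], [374.0, 164.0], [318.0, 164.0]]
0.106 ((592.2922973632812, 327.29254150390625), (45.79438018798828, 69.48836517333984), 9.3743257522583)
0.084 ((594.2678833007812, 326.36981201171875), (49.45618438720703, 75.0447006225586), 9.374340057373047)
```

View pics/c10.png

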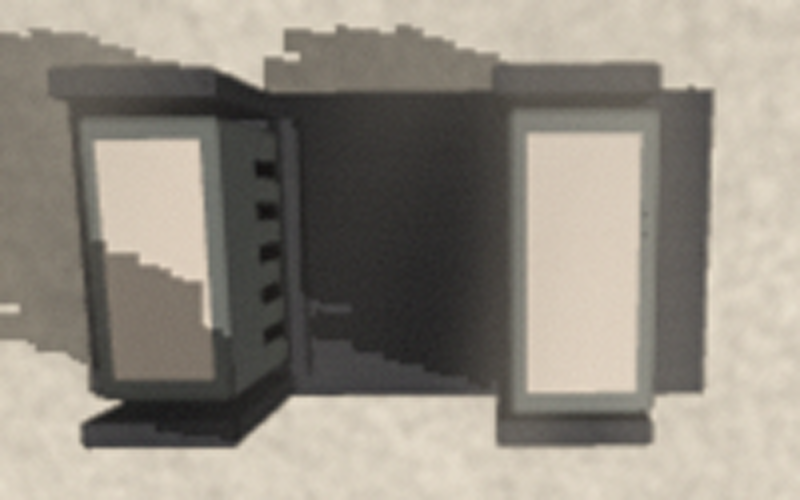

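Run:
```python
from h import *
im=load('wrist9');f=lambda l:[((x+.5)/4-.5+190,(y+.5)/4-.5+55) for x,y in l]
for z,q in((.106,[(511,108),(662,108),(656,411),(511,414)]),(.084,[(80,118),(219,116),(236,398),(92,398)])):
    p=ray(im,f(q),z)[:,:2];print(z,p.mean(0).round(4),[np.linalg.norm(p[i]-p[i-1]).round(4) for i in range(4)])
    d=(p[0]+p[1]-p[2]-p[3]);print(np.degrees(np.arctan2(d[1],d[0])))
p=ray(im,f([(524,131),(643,131),(637,393),(525,393)]),.106)[:,:2];print(p.mean(0))
print(delta([.583,.325,.25],96.6))
```

```text
0.106 [0.5847 0.3275] [np.float64(0.0594), np.float64(0.0292), np.float64(0.0588), np.float64(0.0297)]
97.03174277709908
0.084 [0.4946 0.3166] [np.float64(0.0587), np.float64(0.0291), np.float64(0.059), np.float64(0.0318)]
95.70465357272064
[0.58420897 0.32731982]
(array([54.6, 15.2,  7.3]), array([-0.2,  0.1, -0. ]))
```

```bash
python3 - <<'E'
from h import *
print(delta([.5837,.3265,.08],96.8))
E
python3 -m jog '[28,8,20,0,0,0, 54,15.5,60,0,0,0, 56,15.5,100,0,0,0, 56,15.5,110,0,0,0, 56,15.5,110,0,0,0]'
python3 - <<'E'
from h import *
grab('wrist','wrist10.png')
print(delta([.5837,.3265,.08],96.8))
E
```

```text
(array([ 56.3,  16.7, 177.3]), array([-0.2,  0.1, -0.2]))
clock: 9.07
position: [0.5839, 0.3263, 0.1492]
ee_rot: [-0.0, 0.666, 0.746, -0.001]
contact_force: [0.3, -0.4, -0.3]
width: 0.0598
(array([-0.2, -1.1, 70.5]), array([ 0.1, -0. , -0.3]))
```

View pics/wrist10.png

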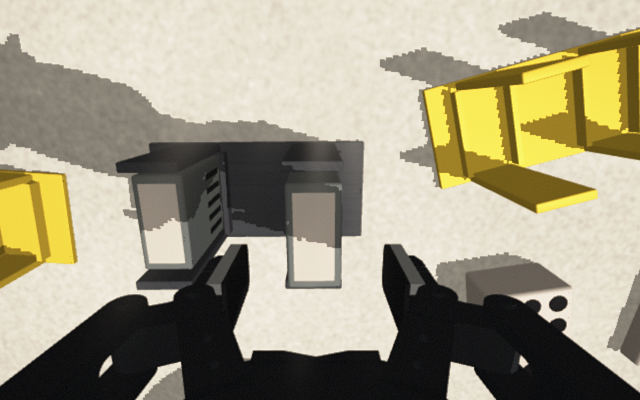

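```bash
python3 -m jog '[0,-0.5,30,0,0,0, 0,-0.5,55,0,0,0, 0,-0.5,68,0,0,0, 0,-0.5,70,0,0,0, 0,-0.5,70,0,0,0]' && python3 -m jog '[0,0,0,0,0,0, 0,0,0,0,0,0, 0,0,0,0,0,0, 0,0,0,0,0,0]' 1 40
python3 - <<'E'
from h import *
grab('wrist','wrist11.png')
s=get_state();print(s['position'],s['contact_force'],s['width'])
E
```

```text
clock: 9.75
position: [0.5844, 0.3277, 0.0805]
ee_rot: [0.001, 0.665, 0.747, 0.001]
contact_force: [0.5, 0.0, 0.9]
width: 0.0599
clock: 10.25
position: [0.5839, 0.3276, 0.0802]
ee_rot: [0.0, 0.665, 0.747, 0.001]
contact_force: [-0.3, -0.5, 5.6]
width: 0.03
[0.58394337 0.32765637 0.08019483] [-1.47037837 -1.10954058  5.71468396] 0.029755843476122295
```

View pics/wrist11.png

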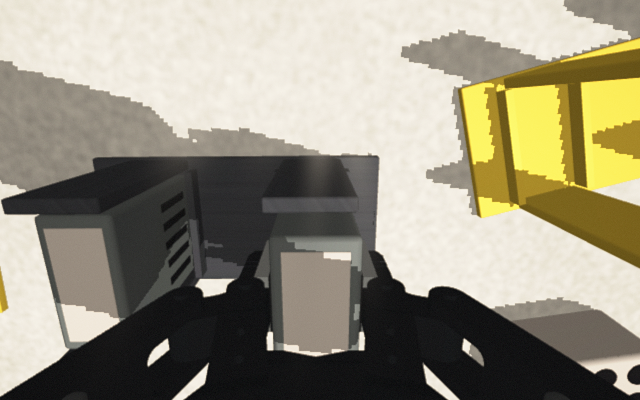

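```bash
python3 -m jog '[0,0,-15,0,0,0, 0,0,-45,0,0,0, 0,0,-85,0,0,0, 0,0,-115,0,0,0]'
python3 - <<'E'
from h import *
s=get_state();print(s['width'],delta([.40,.15,.19],6.7))
E
```

```text
clock: 10.8
position: [0.5835, 0.3275, 0.1959]
ee_rot: [0.0, 0.665, 0.747, 0.0]
contact_force: [0.7, 0.2, -2.9]
width: 0.0299
0.02986192317613177 (array([-155.2, -202.8,    5.8]), array([ 0. , -0. , 89.9]))
```

```bash
python3 -m jog '[-10,-13,0,0,0,6, -28,-36,0,0,0,16, -48,-62,0,0,0,26, -68,-89,0,0,0,36, -88,-115,0,0,0,46, -108,-141,0,0,0,56, -128,-167,0,0,0,66, -144,-188,0,0,0,76, -153,-200,0,0,0,85, -155,-203,0,0,0,90]'
python3 -m jog '[0,0,20,0,0,0, 0,0,60,0,0,0, 0,0,95,0,0,0, 0,0,105,0,0,0, 0,0,105,0,0,0]'
python3 - <<'E'
from h import *
s=get_state();print(s['width'],s['contact_force'],delta([.40,.15,.0742],6.7))
grab('scene','scene12.png')
E
```

```text
clock: 12.05
position: [0.3982, 0.1494, 0.1944]
ee_rot: [0.0, 0.998, 0.056, -0.001]
contact_force: [0.9, -0.5, -3.0]
width: 0.0292
clock: 12.68
position: [0.3997, 0.1501, 0.0893]
ee_rot: [0.0, 0.998, 0.058, -0.0]
contact_force: [-0.0, -0.4, -2.5]
width: 0.0297
0.029665842257009058 [-0.04414048 -0.37351168 -2.51039429] (array([ 0.3,  0.1, 15.1]), array([ 0. ,  0. , -0.1]))
```

View pics/scene12.png

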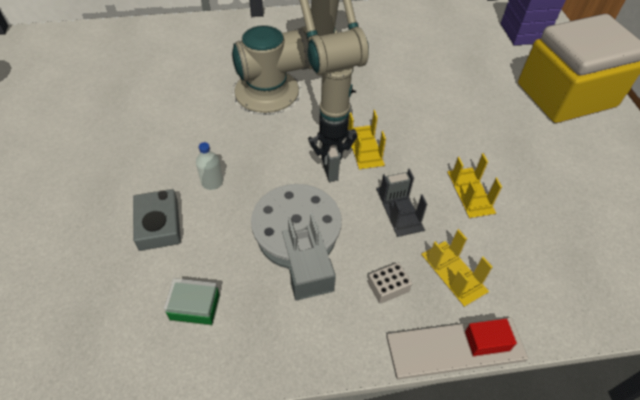

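```bash
python3 -m jog '[0,0,5,0,0,0, 0,0,10,0,0,0, 0,0,12,0,0,0, 0,0,13,0,0,0, 0,0,13.5,0,0,0]'; python3 -m jog '[0,0,0.5,0,0,0, 0,0,1,0,0,0]';python3 -m jog '[0,0,0.4,0,0,0, 0,0,0.7,0,0,0]'
```

```text
clock: 13.35
position: [0.3997, 0.1501, 0.0758]
ee_rot: [0.0, 0.998, 0.058, 0.0]
contact_force: [-0.3, 0.3, -3.0]
width: 0.0293
clock: 13.6
position: [0.3998, 0.1501, 0.0748]
ee_rot: [0.0, 0.998, 0.058, 0.0]
contact_force: [0.8, -0.2, -2.6]
width: 0.0299
clock: 13.85
position: [0.3997, 0.1501, 0.0742]
ee_rot: [0.0, 0.998, 0.058, 0.0]
contact_force: [-0.2, 0.3, 2.1]
width: 0.0298
```

```bash
python3 -m jog '[0,0,0,0,0,0, 0,0,0,0,0,0, 0,0,0,0,0,0]' 0.3; python3 -m jog '[0,0,-20,0,0,0, 0,0,-60,0,0,0, 0,0,-85,0,0,-5, 0,0,-95,0,0,-15, 0,0,-95,0,0,-25, 0,0,-95,0,0,-35, 0,0,-95,0,0,-45, 0,0,-95,0,0,-55, 0,0,-95,0,0,-65, 0,0,-95,0,0,-75]'; python3 -m jog '[0,0,0,0,0,-9, 0,0,0,0,0,-14.5, 0,0,0,0,0,-15, 0,0,0,0,0,-15]' 0
python3 - <<'E'
from h import *
s=get_state();print(s['width'],s['position'],delta([.40,.15,.17],96.7))
grab('wrist','wrist13.png')
E
```

```text
clock: 14.22
position: [0.3999, 0.1501, 0.0742]
ee_rot: [0.0, 0.998, 0.058, 0.0]
contact_force: [0.4, -0.2, -0.5]
width: 0.0597
clock: 15.48
position: [0.3996, 0.1501, 0.169]
ee_rot: [0.0, 0.755, 0.656, -0.0]
contact_force: [-0.5, 0.8, 0.5]
width: 0.0598
clock: 15.98
position: [0.3996, 0.1501, 0.1691]
ee_rot: [0.0, 0.666, 0.746, -0.0]
contact_force: [-0.1, 0.2, 0.2]
width: 0.0858
0.08575620433641865 [0.39964676 0.15008337 0.1690641 ] (array([-0.1,  0.3, -0.9]), array([-0. ,  0. , -0.2]))
```

View pics/wrist13.png

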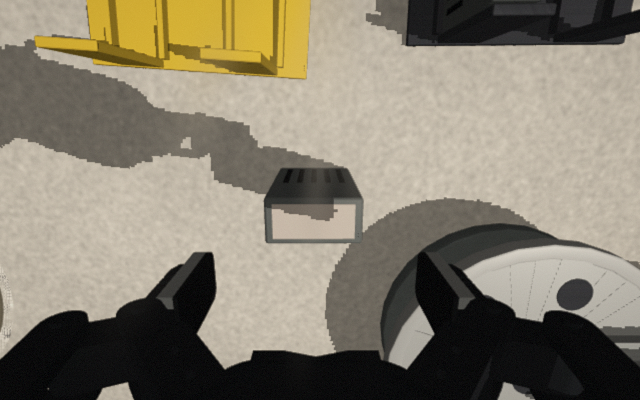

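```bash
python3 - <<'E'
from h import *
im=load('wrist13');p=ray(im,[(265,199),(361,199),(362,241.5),(266,242)],.1)[:,:2]
print(p.mean(0),[np.linalg.norm(p[i]-p[i-1]).round(4) for i in range(4)]);d=p[1]+p[2]-p[0]-p[3];print(np.degrees(np.arctan2(d[1],d[0])))
print(delta([.3997,.1501,.08],96.7))
E
python3 -m jog '[0,0,30,0,0,0, 0,0,60,0,0,0, 0,0,82,0,0,0, 0,0,89,0,0,0, 0,0,89,0,0,0]'
python3 -m jog '[0,0,0,0,0,0, 0,0,0,0,0,0, 0,0,0,0,0,0, 0,0,0,0,0,0]' 1 50
python3 - <<'E'
from h import *
s=get_state();print(s['width'],s['position'],s['contact_force']);grab('wrist','wrist14.png')
E
```

```text
[0.3997516  0.15131524] [np.float64(0.0276), np.float64(0.0572), np.float64(0.0273), np.float64(0.0593)]
6.73705655329028
(array([ 0. ,  0. , 89.1]), array([-0. ,  0. , -0.1]))
clock: 16.65
position: [0.3998, 0.1501, 0.0801]
ee_rot: [-0.0, 0.665, 0.747, -0.0]
contact_force: [0.1, -0.3, -0.3]
width: 0.0857
clock: 17.15
position: [0.4001, 0.1502, 0.081]
ee_rot: [0.0, 0.665, 0.747, 0.001]
contact_force: [-1.3, -0.2, 7.2]
width: 0.0597
0.0596985290159256 [0.40011379 0.1501948  0.08098906] [-1.30540101 -0.15909998  7.17719912]
```

View pics/wrist14.png

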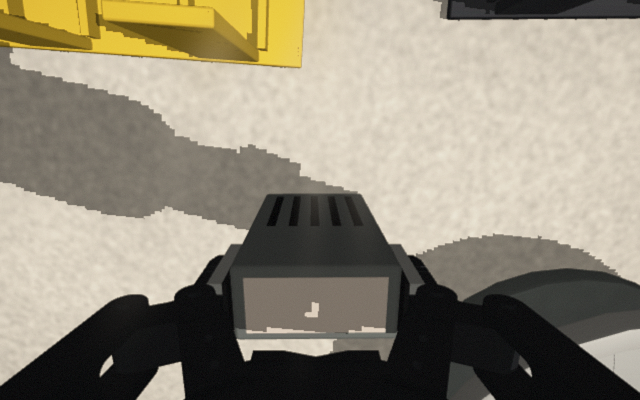

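```bash
python3 -m jog '[0,0,-15,0,0,0, 0,0,-55,0,0,0, 0,0,-105,0,0,0, 0,0,-150,0,0,0, 0,0,-165,0,0,0]'
python3 - <<'E'
from h import *
s=get_state();print(s['width'],s['contact_force'],delta([.6542,.0390,.245],96.8))
E
```

```text
clock: 17.82
position: [0.4009, 0.1504, 0.248]
ee_rot: [0.002, 0.665, 0.747, 0.002]
contact_force: [0.3, 0.0, -2.6]
width: 0.0592
0.05921783870455689 [ 0.32214691  0.0368596  -2.60601695] (array([-139.8,  238.7,    4.3]), array([ 0.3, -0. , -0.2]))
```

```bash
python3 -m jog '[-10,18,0,0,0,0, -35,60,0,0,0,0, -60,102,0,0,0,0, -85,145,0,0,0,0, -110,188,0,0,0,0, -130,222,0,0,0,0, -138,236,0,0,0,0, -140,239,0,0,0,0, -140,239,0,0,0,0]'
python3 - <<'E'
from h import *
s=get_state();print(s['width'],delta([.6542,.0390,.245],96.8))
grab('scene','scene15.png');im=grab('wrist','wrist15.png');t=grab('top','top15.png')
i=load('scene15')['frame'];cv2.imwrite('pics/c15.png',cv2.resize(i[110:300,230:370],None,fx=3.1,fy=3.1,interpolation=2)[:,:,::-1])
print(wheel(load('scene15')))
E
```

```text
clock: 18.95
position: [0.6522, 0.0389, 0.2445]
ee_rot: [-0.001, 0.665, 0.747, -0.001]
contact_force: [-0.7, 0.1, -2.6]
width: 0.0597
0.05965928421527107 (array([-0.1,  2. , -0.5]), array([-0.1, -0. , -0.2]))
(np.float64(6.7), [5.9, 8.9, 5.5], [-68.5, 83.3, -120.2])
```

View pics/wrist15.png

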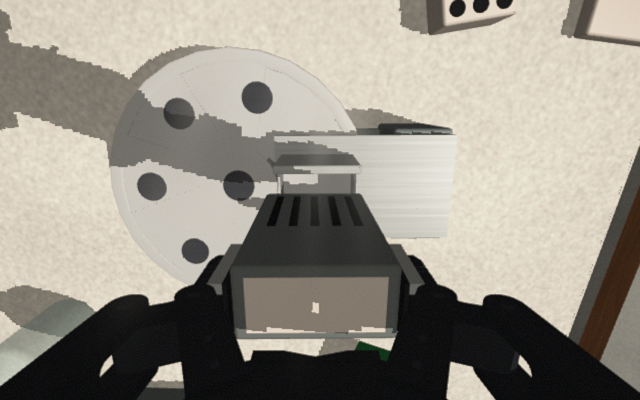

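View pics/c15.png

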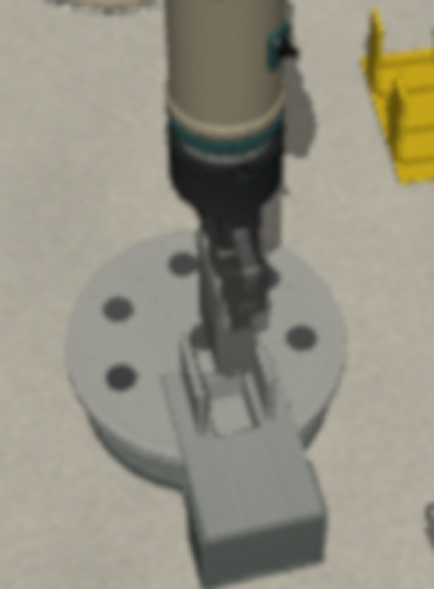

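Run:
```python
from h import *
im=load('wrist15');h=np.array([.5847,.0307]);u=np.radians(6.8);Rm=np.array([[np.cos(u),-np.sin(u)],[np.sin(u),np.cos(u)]])
W=lambda x,y,z:[*(h+Rm@np.array([x,y])/1e3),z/1e3]
pts={'fin top':[W(40,30,144),W(100,30,144),W(100,24,144),W(40,24,144)],'plate':[W(35,45,89),W(185,45,89)],'slot':[W(35,18,89),W(103,18,89)]}
for k,v in pts.items(): print(k,proj(im,v).round(1).tolist())
P=[x for x,r in holes(im)];print([x.round(4).tolist() for x in P]); print(wheel(im))
f=im['frame'];cv2.imwrite('pics/c16.png',cv2.resize(f[115:255,230:470],None,fx=3.3,fy=3.3,interpolation=2)[:,:,::-1])
```

```text
fin top [[272.2, 165.5], [361.0, 165.4], [360.7, 174.1], [272.5, 174.2]]
plate [[273.7, 135.7], [456.5, 135.4]]
slot [[274.8, 168.2], [355.5, 168.1]]
[[0.5475, -0.0378], [0.5847, 0.0309], [0.5961, 0.1077], [0.5072, 0.0206], [0.531, 0.0871]]
(np.float64(7.2), [7.2, 7.1, 7.0, 7.5], [-118.5, 81.5, -172.5, 133.6])
```

View pics/c16.png

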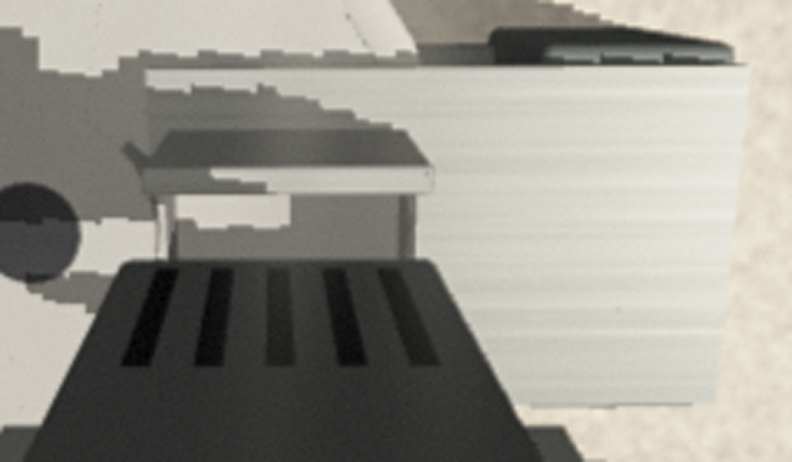

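Run:
```python
from h import *
im=load('wrist15');s=get_state();p=np.array([.6522,.0389,.2445]);p=s['position'];q=s['ee_rot'];Rt=R.from_quat([q[1],q[2],q[3],q[0]])
print(p,proj(im,[p+Rt.apply(np.array(v)/1e3) for v in [(15,-30,-19.5),(15,30,-19.5),(-15,30,-19.5),(-15,-30,-19.5),(15,-30,80),(15,30,80)]]).round(1).tolist())
f=im['frame'];cv2.imwrite('pics/c17.png',cv2.resize(f[185:355,210:430],None,fx=3.5,fy=3.5,interpolation=2)[:,:,::-1])
```

```text
[0.6521495  0.03929171 0.24549652] [[224.5, 269.2], [400.3, 269.3], [394.6, 343.7], [230.4, 343.6], [265.6, 194.2], [361.6, 194.3]]
```

View pics/c17.png

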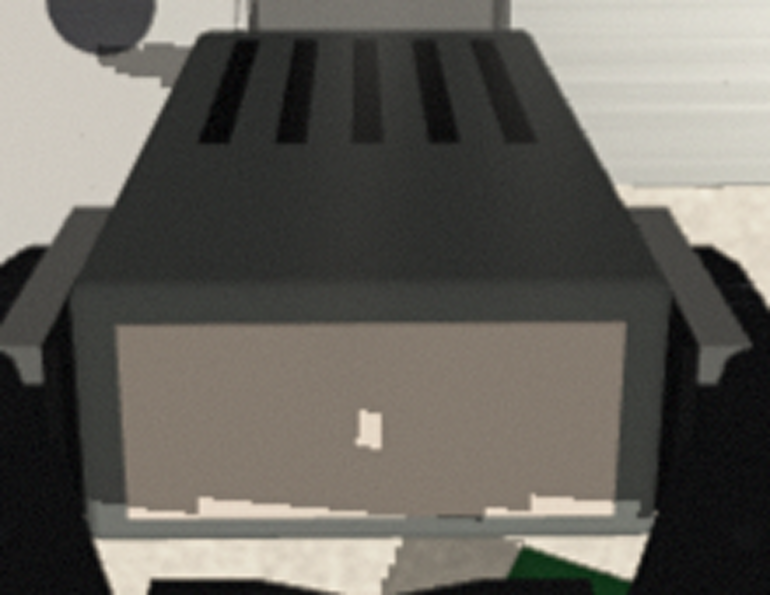

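```bash
python3 -m jog '[0,1.7,2,0,0,-0.2, 0,1.7,20,0,0,-0.2, 0,1.7,42,0,0,-0.2, 0,1.7,58,0,0,-0.2, 0,1.7,62,0,0,-0.2, 0,1.7,62,0,0,-0.2]'
python3 - <<'E'
from h import *
s=get_state();print(s['width'],s['contact_force'],delta([.6542,.0390,.1165],96.8))
im=grab('wrist','wrist16.png');i=grab('scene','scene16.png')['frame'];cv2.imwrite('pics/c18.png',cv2.resize(i[140:300,230:370],None,fx=3.7,fy=3.7,interpolation=2)[:,:,::-1])
print(wheel(im))
E
```

```text
clock: 19.85
position: [0.6551, 0.0388, 0.1833]
ee_rot: [0.0, 0.664, 0.748, 0.0]
contact_force: [-1.2, -0.1, -2.9]
width: 0.0598
0.05976143906586227 [-1.17064213 -0.0618081  -2.88542842] (array([ 0.3, -0.9, 66.8]), array([0., 0., 0.]))
(np.float64(-46.0), [-46.9, -45.5, -45.5], [133.6, -171.2, 80.6])
```

View pics/wrist16.png

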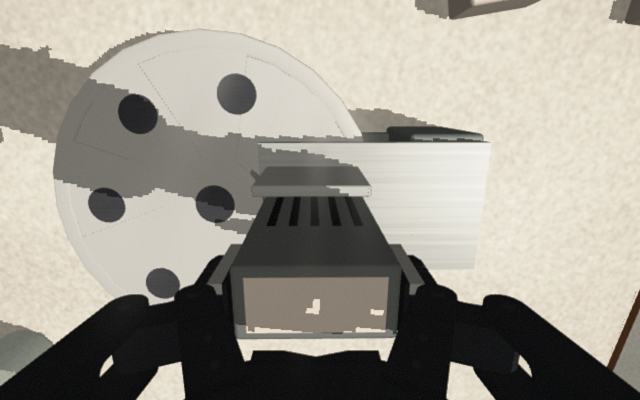

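View pics/c18.png

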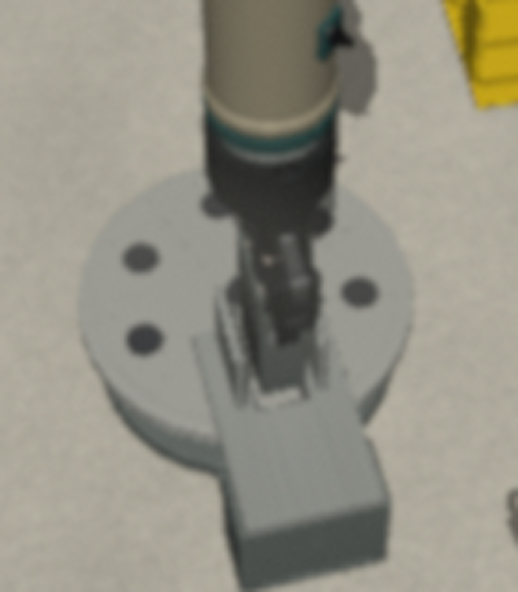

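```bash
python3 -m jog '[0.2,-0.5,5,0,0,0, 0.2,-0.5,13,0,0,0, 0.2,-0.5,21,0,0,0, 0.2,-0.5,24,0,0,0]'
python3 -m jog '[0,0,6,0,0,0, 0,0,14,0,0,0, 0,0,22,0,0,0, 0,0,28,0,0,0]'
python3 - <<'E'
from h import *
s=get_state();print(s['width'],s['contact_force'],delta([.6542,.0390,.1165],96.8))
E
```

```text
clock: 20.45
position: [0.6538, 0.0389, 0.158]
ee_rot: [-0.001, 0.664, 0.748, -0.001]
contact_force: [0.1, -0.5, -2.1]
width: 0.0596
clock: 20.95
position: [0.6542, 0.0389, 0.1303]
ee_rot: [-0.0, 0.664, 0.748, -0.0]
contact_force: [0.3, -0.5, -1.8]
width: 0.0595
0.05945613857679895 [ 0.33302167 -0.51879954 -1.83858401] (array([ 0.1,  0. , 13.8]), array([-0., -0.,  0.]))
```

```bash
python3 -m jog '[0,0,3,0,0,0, 0,0,7,0,0,0, 0,0,10,0,0,0, 0,0,12,0,0,0, 0,0,12.5,0,0,0]'
python3 -m jog '[0,0,0.5,0,0,0, 0,0,1,0,0,0]';python3 -m jog '[0,0,0.4,0,0,0, 0,0,0.7,0,0,0]'
```

```text
clock: 21.58
position: [0.6544, 0.0389, 0.1185]
ee_rot: [0.0, 0.664, 0.748, -0.0]
contact_force: [0.2, 0.0, -2.1]
width: 0.0595
clock: 21.82
position: [0.6545, 0.0389, 0.1177]
ee_rot: [0.0, 0.664, 0.748, 0.0]
contact_force: [0.0, -0.3, -2.8]
width: 0.0594
clock: 22.08
position: [0.6544, 0.0389, 0.1169]
ee_rot: [0.0, 0.664, 0.748, 0.0]
contact_force: [-0.1, 0.1, -2.4]
width: 0.0592
```

```bash
python3 -m jog '[0,0,0.4,0,0,0, 0,0,0.7,0,0,0]';python3 -m jog '[0,0,0.3,0,0,0, 0,0,0.5,0,0,0]'
```

```text
clock: 22.32
position: [0.6544, 0.0389, 0.1162]
ee_rot: [0.0, 0.664, 0.748, -0.0]
contact_force: [-0.6, 0.1, -1.0]
width: 0.0594
clock: 22.58
position: [0.6544, 0.0389, 0.1161]
ee_rot: [0.0, 0.664, 0.748, 0.0]
contact_force: [-0.6, 0.2, 2.2]
width: 0.0595
```

```bash
python3 -m jog '[0,0,0,0,0,0, 0,0,0,0,0,0, 0,0,0,0,0,0, 0,0,0,0,0,0]' 0.05; python3 -m jog '[0,0,-10,0,0,0, 0,0,-40,0,0,0, 0,0,-90,0,0,0, -30,0,-140,0,0,0, -90,-20,-150,0,0,0, -150,-40,-150,0,0,0, -170,-60,-150,0,0,0, -170,-60,-150,0,0,0]'
python3 - <<'E'
from h import *
im=grab('wrist','wrist20.png');i=grab('scene','scene20.png');grab('top','top20.png')
cv2.imwrite('pics/c20.png',cv2.resize(i['frame'][140:300,230:370],None,fx=3.7,fy=3.7,interpolation=2)[:,:,::-1])
print(wheel(i),get_state()['clock'],get_state()['contact_force'])
E
```

```text
clock: 23.08
position: [0.6545, 0.0389, 0.1157]
ee_rot: [0.0, 0.664, 0.748, 0.0]
contact_force: [-0.1, -0.2, -0.4]
width: 0.0809
clock: 24.08
position: [0.614, -0.1391, 0.2667]
ee_rot: [0.0, 0.665, 0.747, -0.0]
contact_force: [0.3, 0.7, 0.5]
width: 0.0812
(np.float64(7.2), [6.0, 9.2, 5.6, 8.4, 7.0], [-68.4, 83.6, -120.1, 134.5, -172.5]) 24.225 [ 0.01460346  0.71602733 -0.48640447]
```

View pics/wrist20.png

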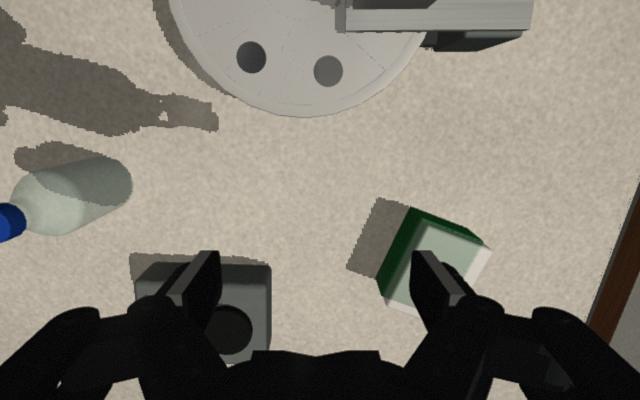

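View pics/scene20.png

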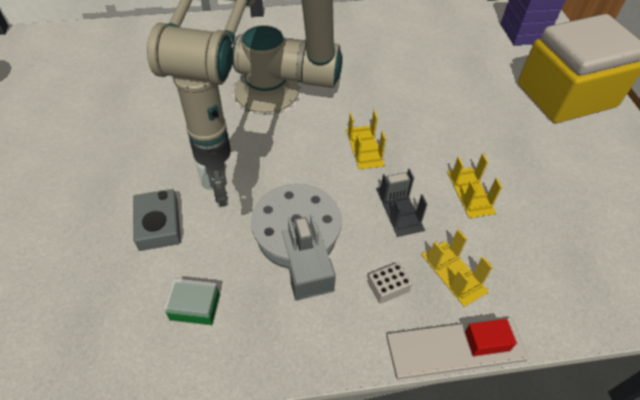

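View pics/c20.png

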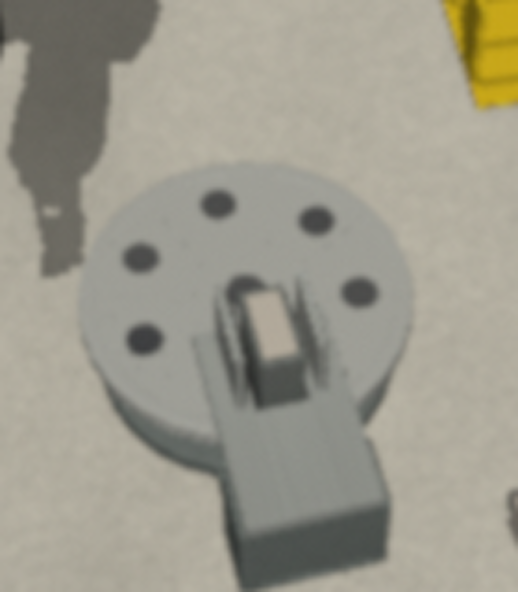

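```bash
python3 -c "
from rig import *
s=get_state();print(s['clock'],abs(s['qd']).max());print(sign_off())"
```

```text
24.225 0.012775454519215582
the job is handed in; nothing more can be done
None
```

The job is done and handed in at 24.2 s. The wheel is stopped under the slot, and the tall cassette stands upright in the pocket between the fins.

- **Wheel:** I pushed it clockwise by the pocket's wall. It ran free at about 1.6 rad/s for roughly 1.7 s, until I stopped it with a fingertip on its face. That touch left it about 12° short, so I dragged it the rest of the way by friction and let go.
- **Cassette:** I took the taller one (the bay with larger x) by its broad faces and stood it on the bench. I retook it by its narrow ends and lowered it through the slot in small steps. It met no resistance until it touched the floor at about 2 N, at the expected height.
- **Final checks:** The pocket reads 7.2° against about 6.8° for the bridge. The individual hole readings in the last scene picture spread by about ±1.8°. In the same picture the short cassette is still in its rack, the bystanders look unmoved and the gripper is clear of everything.
- **Less clean:** The first braking touch read 65 N at the wrist for a moment, then settled at 12–14 N. That is under the 120 N wrist limit, but firmer than I intended. Two automatic wrist-camera readings of the wheel angle came out wrong because holes were mismatched. I recomputed both by hand from the same holes, and they agreed with the scene camera.

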